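Load the sample tray and ratchet it up to the transfer shelf

TASK

Get the samples ready for the analyser: set the grey sample tray onto the two pegs of the sample lift so that it sits flat on the platform, and stand every sample jar that is on the bench upright in a pocket of the tray, all while the lift is still down. Then pump the lift's lever, one tooth a stroke, until the top of the platform is level with the top of the fixed shelf at its end (not a tooth lower or higher), and leave the lever up. Leave the bottle, carton and beaker where they are.

Things in the scene. Friction and masses are not known exactly. Their poses are not given: they have to be found in the camera images.
- sampler_lift: Fixed lift; stands differently each run. Origin: centre of its grey base plate (100 x 420 x 10 mm) on the bench; x across, y along towards the shelf, z up. From -y: lever pad (y -335 mm); two white cheeks (y -213 to -150, 52 apart, 170 tall) with the lever's pivot (y -185, 95 high); toothed rack; platform (y -119 to 117); fixed shelf (y 130 to 200, 60 wide, top 170 high).
- platform (a point): Centre of the top of the lift's aluminium platform (66 x 236 x 8 mm); axes as the lift's. 80 mm above the bench at lift = 0, rises with the joint lift. Two steel pegs at y = -60 and 60 mm, 9 mm thick, 10 mm tall, tapered to 4 mm at the top. The rack at its -y end (y -119 to -131 mm) stands 56 mm above it.
- shelf_edge (a point): Top of the fixed aluminium shelf, middle of its edge next to the platform, 170 mm above the bench: the platform's top must come to this height.
- lift (a joint): Platform's rise in m, 0 to 0.112; 0.090 = level with the shelf. Starts at 0 to 0.02. A friction brake (28 N) holds it anywhere; it cannot be let down, so do not overshoot. Each full lever stroke raises it one 10 mm tooth (the first 10 to 17 mm); strokes end at about 0.0195, 0.0295 ... 0.0895, 0.0995. A stroke cut 0.05 rad short ends 2.5 mm lower.
- pump (a joint): Lever angle in rad: 0 = pad up (rest; a spring returns it in about 0.5 s when let go), 0.38 = pad fully down at its stop. Pushing the pad down raises the platform; it takes 12 to 22 N at the pad. It must return to about 0 for the pawl to take the next tooth.
- pump_pad (a point): Middle of the top face of the white pad (44 x 36 x 10 mm) at the lever's free end, 150 mm from the pivot: press it straight down, e.g. with closed fingers. About 128 mm above the bench at rest, 57 mm lower when fully down.
- tray: Grey tray 56 (x) x 228 (y) mm, 0.3 kg; origin: centre of its underside. Floor 12 mm thick, rim and dividers to 22 mm. Four pockets 48 x 48 mm, centres at y = -86, -34, 34, 86 mm. Grip: square post 16 x 16 mm at the centre, top at 72 mm. Two 13 mm square holes through the floor at y = -60 and 60 mm take the pegs, either way round; seated, its underside lies on the platform.
- jar1: Sample jar, amber glass with white cap, a plain cylinder 40 mm in diameter, 50 mm tall, about 70 g; origin at the centre of its underside, z up. May be absent (two to four jars are there).
- jar2: Sample jar, amber glass with white cap, a plain cylinder 40 mm in diameter, 50 mm tall, about 70 g; origin at the centre of its underside, z up. May be absent (two to four jars are there).
- jar3: Sample jar, amber glass with white cap, a plain cylinder 40 mm in diameter, 50 mm tall, about 70 g; origin at the centre of its underside, z up. May be absent (two to four jars are there).
- jar4: Sample jar, amber glass with white cap, a plain cylinder 40 mm in diameter, 50 mm tall, about 70 g; origin at the centre of its underside, z up. May be absent (two to four jars are there).
- solvent: Bystander: amber bottle, 64 mm in diameter, 160 mm tall; origin at the centre of its underside.
- carton: Bystander: cardboard carton 60 x 90 x 45 mm; origin at the centre of its underside.
- beaker: Bystander: white beaker, 70 mm in diameter, 80 mm tall; origin at the centre of its underside.
Things that resemble listed ones, but are neither listed nor needed, are in the scene too. What is shaped like the tray but blue is not meant.

How it is judged:
By the outcome, as a careful person would: the job done as asked, in the order asked, and still so for the second after the job is handed in, with the robot touching nothing.
Of jar1, jar2, jar3, jar4 only 2 to 4 are there at a start; the rules pass over those that are not, and their reading is None.
At some moment in a run one of tray, jar1, jar2, jar3, jar4 may be knocked a few centimetres aside while the robot is not near it.
It also fails if it takes over 210 s, if anything falls off the work surface, if the arm or the gripper's body presses on something with over 40 N, if the wrist force passes 120 N, or if a joint passes its speed limit or range.

ROBOT

A 6-joint arm with a two-finger parallel gripper is mounted at the origin on the work surface. World frame = base frame: x ahead of the robot, y to its left, z up, the work surface at z = 0. Lengths are in m, angles in degrees, forces in N, time in s.
With the tool pointing down it reaches from about 0.25 to 0.725 m from the base axis. Payload 9.7 kg.
Tool frame: the origin (TCP) lies midway between the tips of the shut fingers; the grasp point (between the pads) lies 19 mm behind it (grip_point_offset is the distance from the TCP to the grasp point, in m); y points along the fingers, z is the direction in which the jaws open and shut, and the axes are right-handed (so a half turn about y gives the same grasp; the last joint's range is limited). The gripper opens to 85 mm and grips with 20 to 120 N. Pads are 22 mm wide; open, the fingers measure 114 mm over their backs; the gripper's body (76 mm by 85 mm) begins 54 mm behind the grasp point. The pads swing forward as they close: fully open they stand 13 mm farther back than shut.
Start: joints at [-77.006, 4.979, 10.078, 95.1, 0, 90], TCP at [0.124, -0.536, 0.231] pointing down, gripper open.
Joint ranges: [-179.16, 179.16], [-48.56, 103.87], [-65.8, 70.77], [-126.05, 130.52], [-82.76, 87.17], [-180, 180]. Speed limits (degrees/s): [127.2, 127.2, 147.25, 180, 180, 180].

INTERFACE

Orientations are given as [roll, pitch, yaw] about the fixed x, y, z axes, in that order (R = Rz(yaw) Ry(pitch) Rx(roll)).
In Python, from workcell import get_obs, camera, job_done, grip_point_offset gives the robot as it stands.
- The arm moves only by the tool move_arm, never from a script. Its argument "deltas" is a list that holds one entry, the list of rows, each a list of 4 numbers: the shift along the tool's x, y, z in m, then the turn about the tool's y in degrees. A call has 1 to 5 rows; each row is the pose to reach, as a shift and turn from the pose commanded when the call began, along the tool's axes at that moment; what a row does not reach only later rows make up. A row lasts 1/10 s, in which the tool goes at most 50 mm and 8.59 degrees, less where a joint would pass 70% of its speed; a pose out of reach is approached as far as the arm can. A call with a gripper value outside its range is refused whole. "claw" is the finger opening in m, from 0 to 0.0854, set as the call begins (left out, the last holds). The fingers move at their own pace and stop on an object; "newtons" is the grip in N (left out, the last holds). Time passes only in rows, so rows that repeat a pose let the fingers close. It gives the time, the measured TCP pose, the force and the opening at its end, in the units of the state.
- get_obs(): the state, without advancing time (a new reading comes with each control period).
- camera(name): name is "scene" or "side" or "wrist"; returns a dict with "color" (384x512x3 uint8, blue, green, red), "range_z" (384x512 float32, m along the optical axis (not along the pixel's ray), 0 where there is no reading), "fx", "fy", "cx", "cy" (pixels), "k1" (the pictures are not rectified: a ray, as slopes to the right and down, at radius r is drawn at 1 + k1 r^2 times it, then the intrinsics apply), "T" (4x4, takes a point from camera to world coordinates). Camera axes: x right, y down, z forward; pixel columns grow to the right and rows downward; lengths in m; the calibration is good to about 2 mm. A picture is of the moment at which its call begins.
- job_done(): hands the job in, once; it reports no verdict.
The state is a dict: "time": time; "q": joint angles; "qd": joint speeds; "joint_efforts": joint torques, N m; "ee_pos": TCP position; "tcp_rot": TCP orientation; "wrist_force": force on the tool from outside, world axes, zero at the start; "torque": the same for the moment, N m; "opening": finger opening in m.
Only numpy, scipy, OpenCV 4.12 (cv2) and the standard library are available. Lean on these libraries where they do the work, as an engineer would, in place of code of your own. Each camera call takes 0.05 s, during which the arm holds its last target. There are 200 camera calls.

## Working session

There is one attempt and no reset: what is moved stays moved. The work goes in short steps, Python scripts to look and compute and a tool call to move; the robot and the scene stay as the last step left them, time stands still between calls to the robot, and variables do not carry over. Pictures are saved under pics/ and viewed, about 12 in all and at most 16, crops included, and the job is handed in when it is done.

Besides the shell and the picture viewer there is one more tool, called as name([rows], argument=value, ...), one row to a line, values as JSON. move_arm: Moves the arm, as the interface text tells. Its arguments: {"type":"object","properties":{"deltas":{"type":"array"},"claw":{"type":"number"},"newtons":{"type":"number"}},"required":["deltas"]}

```bash
ls; mkdir -p pics; cat > h.py <<'E'
import numpy as np, cv2
from workcell import get_obs, camera, job_done, grip_point_offset
def snap(n,f=None):
    c=camera(n)
    if f: cv2.imwrite('pics/'+f,c['color'])
    return c
def rays(c,u,v):
    K=np.array([[c['fx'],0,c['cx']],[0,c['fy'],c['cy']],[0,0,1.]])
    p=np.stack([np.ravel(u),np.ravel(v)],-1).astype(float)[:,None]
    s=cv2.undistortPoints(p,K,np.array([c['k1'],0,0,0,0]))[:,0]
    return s
def cloud(c):
    h,w=c['range_z'].shape
    v,u=np.mgrid[:h,:w]
    s=rays(c,u,v); z=c['range_z'].ravel()[:,None]
    P=np.c_[s*z,z]@c['T'][:3,:3].T+c['T'][:3,3]
    P[z[:,0]==0]=np.nan
    return P.reshape(h,w,3)
def at(c,u,v,z):
    "intersect pixel ray with plane of height z"
    d=np.r_[rays(c,u,v)[0],1]@c['T'][:3,:3].T; o=c['T'][:3,3]
    return o+d*(z-o[2])/d[2]
E
python3 - <<'E'
from h import *
print(get_obs(),grip_point_offset)
a=snap('scene');b=snap('side')
for c in(a,b):print(c['T'].round(3).tolist(),c['fx'],c['k1'])
np.savez('s0.npz',a=cloud(a),b=cloud(b))
cv2.imwrite('pics/a.png',cv2.resize(a['color'],(800,600)))
cv2.imwrite('pics/b.png',cv2.resize(b['color'],(800,600)))
E
```

```text
pics
{'time': 0.0, 'q': array([-7.70044221e+01,  5.00884441e+00,  1.00335997e+01,  9.50999201e+01,
       -2.33894231e-04,  9.00002259e+01]), 'qd': array([-0.01828509,  0.03197681,  0.05637898,  0.02915328, -0.01036159,
       -0.00621293]), 'joint_efforts': array([ 6.36426394e-04, -5.20394433e+01,  4.64797246e+01,  1.63968903e-02,
        1.12684402e-04, -7.55894717e-06]), 'ee_pos': array([ 0.12362659, -0.5356794 ,  0.23059707]), 'tcp_rot': array([-9.00751648e+01, -2.34190390e-04, -1.67004648e+02]), 'wrist_force': array([-0.44537719, -0.49888985,  0.15401665]), 'torque': array([ 0.02213532,  0.05046349, -0.01928313]), 'opening': 0.08546082621677678} 0.0187
[[-0.629, 0.441, -0.64, 1.561], [0.777, 0.373, -0.507, 0.794], [0.015, -0.817, -0.577, 1.077], [0.0, 0.0, 0.0, 1.0]] 434.783643235434 -0.10539361868249825
[[-0.967, -0.11, 0.23, 0.244], [-0.254, 0.49, -0.834, 0.885], [-0.021, -0.865, -0.501, 0.717], [0.0, 0.0, 0.0, 1.0]] 363.2129419643237 0.009439325675351204
```

View pics/a.png

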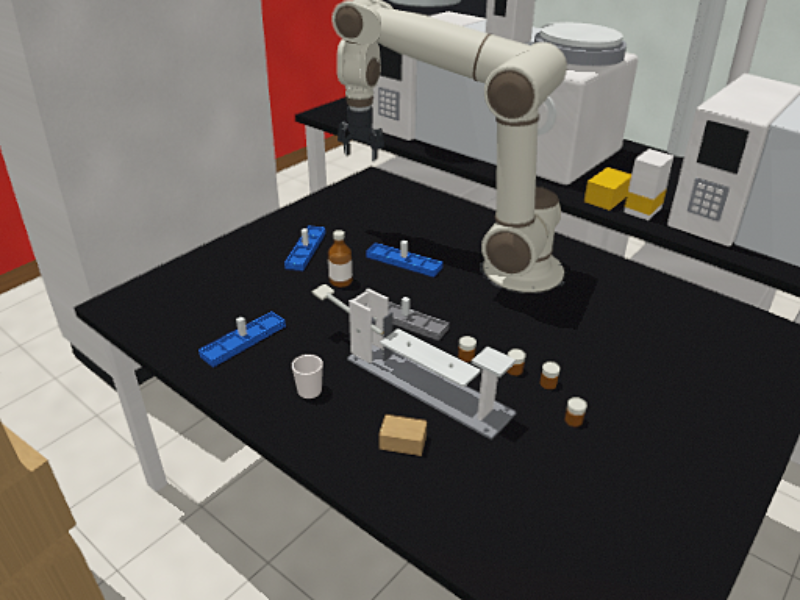

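View pics/b.png

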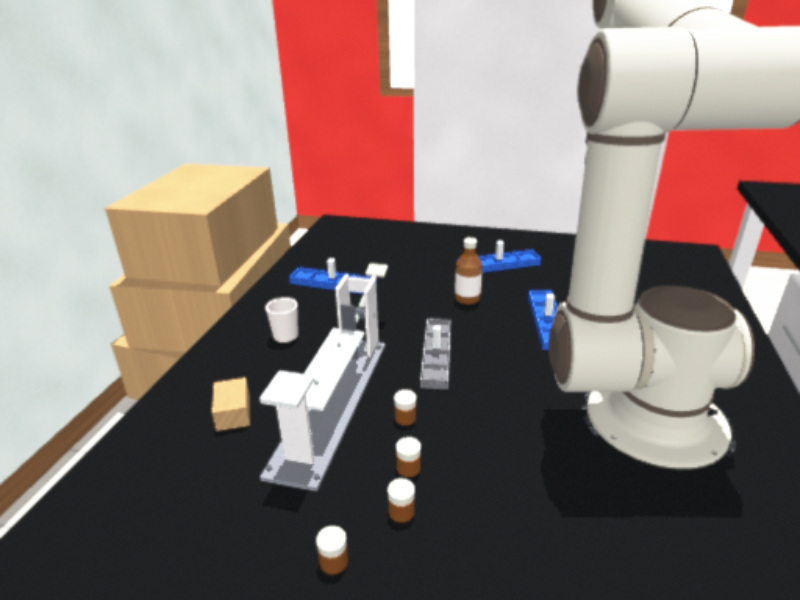

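The scene camera shows four jars, the grey tray with its post at (405,303), and the lift running from its pad at (323,292) to the shelf at (495,360). The blue trays are decoys. The side view agrees: jar caps at (405,395), (408,444), (401,487), (332,536) and the grey tray post at (437,326).

```bash
python3 - <<'E'
from h import *
d=np.load('s0.npz')
a,b=d['a'],d['b']
def near(P,u,v,r=3):
    u=int(u*.64);v=int(v*.64); q=P[v-r:v+r+1,u-r:u+r+1].reshape(-1,3); return np.nanmedian(q,0).round(3)
print('side'); 
for n,u,v in [('j',405,395),('j',408,444),('j',401,487),('j',332,536),('post',437,326),('plat',335,365),('shelf',290,388),('pad',376,270),('bottle',470,243),('carton',230,390),('beaker',283,303)]: print(n,near(b,u,v))
print('scene')
for n,u,v in [('j',467,342),('j',516,355),('j',551,369),('j',576,404),('post',405,301),('plat',432,358),('shelf',495,360),('pad',323,292),('bottle',339,236),('carton',404,427),('beaker',308,360)]: print(n,near(a,u,v))
# clusters of white caps/plates
P=np.concatenate([a.reshape(-1,3),b.reshape(-1,3)])
P=P[np.isfinite(P).all(1)]
def rect(lo,hi,c,r):
    m=(P[:,2]>lo)&(P[:,2]<hi)&(np.hypot(P[:,0]-c[0],P[:,1]-c[1])<r); Q=P[m]
    return len(Q),cv2.minAreaRect(Q[:,:2].astype(np.float32)*1000),np.median(Q[:,2])
for P0,n in((a,'a'),(b,'b')):
    P=P0.reshape(-1,3);P=P[np.isfinite(P).all(1)]
    c=near(P0,*( (432,358) if n=='a' else (335,365)))
    print('plat',rect(c[2]-.006,c[2]+.006,c,.16)); c=near(P0,*( (495,360) if n=='a' else (290,388)))
    print('shelf',rect(.16,.18,c,.06))
    c=near(P0,*( (323,292) if n=='a' else (376,270)));print('pad',rect(c[2]-.006,.15,c,.035))
    for c in ([near(a,405,301)] if n=='a' else [near(b,437,326)]): print('tray',rect(.014,.028,c,.14))
    for uv in ([(467,342),(516,355),(551,369),(576,404)] if n=='a' else [(405,395),(408,444),(401,487),(332,536)]):
        c=near(P0,*uv);m=(P[:,2]>.044)&(P[:,2]<.056)&(np.hypot(*(P[:,:2]-c[:2]).T)<.03);print('jar',P[m].mean(0).round(3),m.sum(),cv2.minEnclosingCircle(P[m][:,:2].astype(np.float32)*1000))
E
```

```text
side
j [0.447 0.095 0.05 ]
j [0.411 0.218 0.05 ]
j [0.402 0.307 0.05 ]
j [0.472 0.414 0.05 ]
post [ 0.442 -0.206  0.016]
plat [0.58  0.096 0.094]
shelf [0.587 0.262 0.17 ]
pad [ 0.598 -0.233  0.128]
bottle [ 0.402 -0.361  0.154]
carton [0.773 0.151 0.045]
beaker [ 0.793 -0.135  0.07 ]
scene
j [0.449 0.098 0.05 ]
j [0.416 0.222 0.05 ]
j [0.409 0.311 0.049]
j [0.476 0.413 0.049]
post [ 0.423 -0.113  0.054]
plat [0.6   0.106 0.095]
shelf [0.592 0.261 0.17 ]
pad [ 0.601 -0.237  0.128]
bottle [ 0.405 -0.365  0.152]
carton [0.768 0.162 0.045]
beaker [ 0.761 -0.128  0.069]
plat (874, ((594.41259765625, 104.20668029785156), (71.16773986816406, 315.45965576171875), 0.5312504172325134), np.float64(0.0944618485855862))
shelf (294, ((592.45654296875, 260.2958984375), (68.8006362915039, 65.70604705810547), 89.70201110839844), np.float64(0.16957205668421838))
pad (83, ((597.6447143554688, -227.99697875976562), (45.17030715942383, 50.886993408203125), 8.545226097106934), np.float64(0.12828766962565918))
tray (245, ((425.9013366699219, -103.82259368896484), (67.95790100097656, 227.91949462890625), 7
[... 647 characters left out ...]
), 1.0539981126785278), np.float64(0.1693161579294632))
pad (85, ((594.0744018554688, -228.40728759765625), (43.574432373046875, 47.49406433105469), 3.278913736343384), np.float64(0.1275982035854465))
tray (204, ((432.6561584472656, -205.4958038330078), (274.8047180175781, 75.22439575195312), 89.7647705078125), np.float64(0.0210376370462646))
jar [0.444 0.106 0.05 ] 122 ((444.8013916015625, 103.87696075439453), 20.92103385925293)
jar [0.41  0.224 0.049] 157 ((410.3246765136719, 222.1014404296875), 20.843883514404297)
jar [0.399 0.313 0.05 ] 203 ((399.7865295410156, 310.99853515625), 20.611268997192383)
jar [0.471 0.418 0.05 ] 254 ((471.30938720703125, 416.42694091796875), 20.881893157958984)
```

move_arm([
  [[-0.15,-0.03,-0.14,0],[-0.15,-0.03,-0.14,0],[-0.15,-0.03,-0.14,0],[-0.15,-0.03,-0.14,0],[-0.15,-0.03,-0.14,0]],
])

```text
time: 0.6
ee_pos: [0.2402, -0.3626, 0.2626]
tcp_rot: [-89.9, 0.1, -166.8]
wrist_force: [-0.1, -0.2, -0.6]
opening: 0.085
```

move_arm([
  [[-0.15,0,-0.14,0],[-0.15,0,-0.14,0],[-0.15,0,-0.14,0],[-0.15,0,-0.14,0],[-0.15,0,-0.14,0]],
])

```text
time: 1.1
ee_pos: [0.355, -0.192, 0.261]
tcp_rot: [-90.1, 0.0, -166.7]
wrist_force: [-0.4, -0.2, 0.2]
opening: 0.0854
```

move_arm([
  [[-0.096,0,-0.076,-40],[-0.096,0,-0.076,-40],[-0.096,0,-0.076,-40],[-0.096,0,-0.076,-40],[-0.096,0,-0.076,-40]],
])

```text
time: 1.6
ee_pos: [0.4298, -0.1, 0.2606]
tcp_rot: [-90.1, -0.0, -126.6]
wrist_force: [-0.1, -0.1, 0.1]
opening: 0.0857
```

move_arm([
  [[0,0,0,-37],[0,0,0,-37],[0,0,0,-37],[0,0,0,-37],[0,0,0,-37]],
])

```text
time: 2.1
ee_pos: [0.4294, -0.1009, 0.2609]
tcp_rot: [-90.0, -0.0, -89.7]
wrist_force: [-1.0, 0.3, -0.9]
opening: 0.0856
```

```bash
python3 - <<'E'
from h import *
o=get_obs();print(o['time'],o['ee_pos'],o['tcp_rot'],o['q'])
c=snap('wrist');cv2.imwrite('pics/w1.png',c['color']);print(c['T'].round(3).tolist(),c['fx'],c['k1'])
np.savez('w1.npz',p=cloud(c))
E
```

```text
2.1 [ 0.42939082 -0.10085642  0.2608785 ] [-9.00430254e+01 -7.90792475e-03 -8.97316204e+01] [-1.32067272e+01 -9.00385294e+00 -1.80033938e-01  9.88638172e+01
 -1.77161241e-02  7.65249024e+01]
[[1.0, 0.004, -0.0, 0.429], [0.004, -0.955, -0.297, -0.026], [-0.001, 0.297, -0.955, 0.405], [0.0, 0.0, 0.0, 1.0]] 309.7396688570598 0.026021448622019366
```

View pics/w1.png

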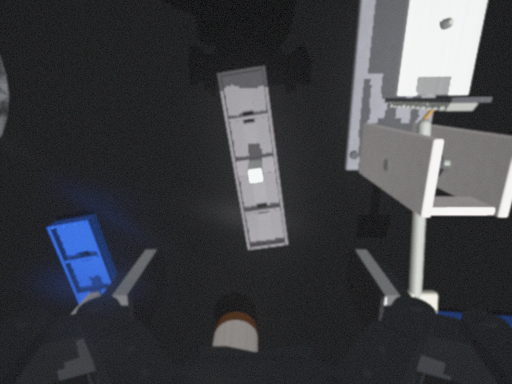

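The wrist view shows the grey tray, with its post top at (256,176) and rim corners near (218,73), (265,67), (288,243) and (248,248). The lift cheeks are on the right.

```bash
python3 - <<'E'
from h import *
c=camera('wrist')
print('post',at(c,256,176,.072).round(4))
K=[at(c,u,v,.022)[:2] for u,v in[(218,73),(265,67),(288,243),(248,248)]];K=np.array(K);print(K.round(4),K.mean(0).round(4))
g=cv2.cvtColor(c['color'],cv2.COLOR_BGR2GRAY).astype(float)
P=np.load('w1.npz')['p'].reshape(-1,3)
m=(P[:,2]>.018)&(P[:,2]<.026)&(np.hypot(P[:,0]-.425,P[:,1]+.1)<.14);r=cv2.minAreaRect(P[m][:,:2].astype(np.float32)*1000);print(r,m.sum())
m=(P[:,2]>.068)&(P[:,2]<.076)&(np.hypot(P[:,0]-.425,P[:,1]+.1)<.1);print(P[m].mean(0),np.ptp(P[m],0),cv2.minAreaRect(P[m][:,:2].astype(np.float32)*1000))
ax=((K[0]+K[1])-(K[2]+K[3]));print('yaw',np.degrees(np.arctan2(-ax[0],ax[1])))
ax=((K[1]+K[2])-(K[0]+K[3]));print('yaw2',np.degrees(np.arctan2(ax[1],ax[0])))
E
```

```text
post [ 0.4296 -0.1082  0.072 ]
[[ 0.3855  0.0009]
 [ 0.4394  0.0075]
 [ 0.4736 -0.2141]
 [ 0.4192 -0.2219]] [ 0.4294 -0.1069]
((482.4380187988281, -99.08040618896484), (165.31178283691406, 228.57994079589844), 8.785094261169434) 2347
[ 0.4285204  -0.10679759  0.07287541] [0.01556356 0.01687949 0.00709289] ((428.4722595214844, -107.40408325195312), (15.961457252502441, 16.025522232055664), 8.655804634094238)
yaw 8.68727245542735
yaw2 7.568640416559445
```

move_arm([
  [[0.006,0.04,-0.0005,-8.5],[0.006,0.08,-0.0005,-8.6],[0.006,0.12,-0.0005,-8.6],[0.006,0.16,-0.0005,-8.6],[0.006,0.19,-0.0005,-8.6]],
], claw=0.05)

```text
time: 2.7
ee_pos: [0.4279, -0.1063, 0.0686]
tcp_rot: [-90.1, 0.0, -81.6]
wrist_force: [0.2, -0.8, 0.3]
opening: 0.0499
```

move_arm([
  [[0,0.02,0,0],[0,0.035,0,0],[0,0.035,0,0],[0,0.035,0,0]],
])

```text
time: 3.1
ee_pos: [0.4289, -0.1063, 0.0366]
tcp_rot: [-90.0, 0.0, -81.5]
wrist_force: [0.5, 0.6, 0.3]
opening: 0.0498
```

move_arm([
  [[0,0,0,0],[0,0,0,0],[0,0,0,0],[0,0,0,0],[0,0,0,0]],
], claw=0, newtons=50)

```text
time: 3.6
ee_pos: [0.4294, -0.1062, 0.0371]
tcp_rot: [-89.9, -0.0, -81.4]
wrist_force: [-1.6, -1.4, 5.6]
opening: 0.0154
```

move_arm([
  [[0,0,0,0],[0,0,0,0],[0,0,0,0]],
])

```text
time: 3.9
ee_pos: [0.4294, -0.1062, 0.0371]
tcp_rot: [-89.9, -0.0, -81.4]
wrist_force: [-2.0, -0.4, 5.3]
opening: 0.0153
```

move_arm([
  [[0,-0.02,0,0],[0,-0.06,0,0],[0,-0.11,0,0],[0,-0.16,0,0],[0,-0.2,0,0]],
])

```text
time: 4.4
ee_pos: [0.4289, -0.1059, 0.2388]
tcp_rot: [-89.9, -0.0, -81.4]
wrist_force: [1.2, -0.2, -3.0]
opening: 0.0154
```

move_arm([
  [[0,-0.05,0,4],[0,-0.07,0,8.1],[0,-0.07,0,8.1]],
])

```text
time: 4.7
ee_pos: [0.4298, -0.1061, 0.3088]
tcp_rot: [-89.8, -0.1, -89.6]
wrist_force: [-1.1, 0.9, -4.2]
opening: 0.0152
```

move_arm([
  [[-0.04,0,0,0],[-0.08,0,0,0],[-0.12,0,0,0],[-0.12,0,0,0],[-0.12,0,0,0]],
])

```text
time: 5.2
ee_pos: [0.4276, 0.0147, 0.3045]
tcp_rot: [-90.1, -0.0, -89.3]
wrist_force: [-0.1, -0.5, -3.2]
opening: 0.0151
```

```bash
python3 - <<'E'
from h import *
o=get_obs();print(o['time'],o['ee_pos'],o['tcp_rot'],o['wrist_force'],o['opening'])
c=snap('wrist');cv2.imwrite('pics/w2.png',cv2.resize(c['color'],None,fx=1.5,fy=1.5))
np.savez('w2.npz',p=cloud(c),T=c['T'])
import pickle;pickle.dump(c,open('w2.pkl','wb'))
E
```

```text
5.2 [0.42757169 0.01471397 0.30446276] [-9.01431264e+01 -1.70988819e-02 -8.92703750e+01] [-0.13314651 -0.53582423 -3.21936191] 0.015089403754259635
```

View pics/w2.png

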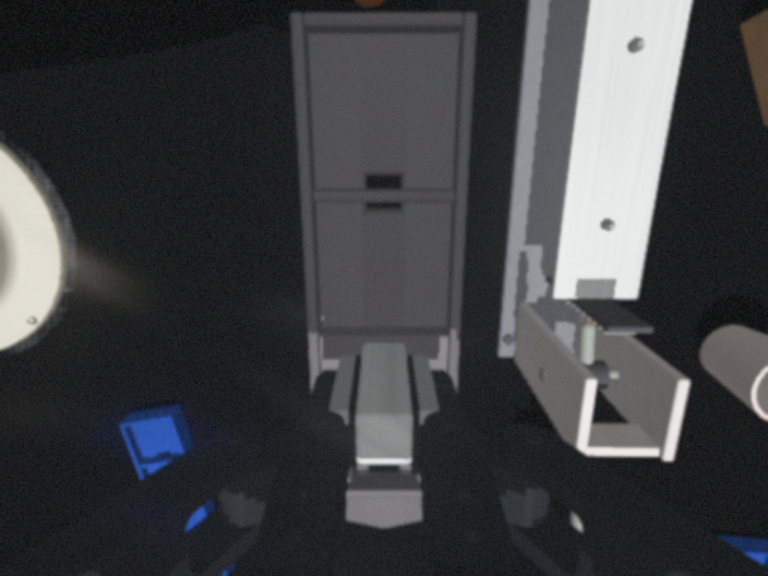

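The tray is held level in the wrist view. The platform pegs are at about (636,44) and (607,224) in the 1.5x picture. I'll enlarge around them.

```bash
python3 - <<'E'
from h import *
import pickle;c=pickle.load(open('w2.pkl','rb'))
I=c['color']
A=[I[v-14:v+16,u-20:u+20] for u,v in((424,29),(405,149))]+[I[0:30,185:225],I[0:30,290:330]]
A=[cv2.resize(x,None,fx=9,fy=9,interpolation=cv2.INTER_CUBIC) for x in A]
cv2.imwrite('pics/w2c.png',np.vstack([np.hstack(A[:2]),np.hstack(A[2:])]))
P=np.load('w2.npz')['p'];R=P.reshape(-1,3)
m=(R[:,2]>.085)&(R[:,2]<.1)&(abs(R[:,0]-.593)<.05)&(R[:,1]>-.03);Q=R[m];print('plat z',np.median(Q[:,2]),cv2.minAreaRect(Q[:,:2].astype(np.float32)*1000))
for lo in(0,.05,.1,.15):
  q=Q[(Q[:,1]>lo)&(Q[:,1]<lo+.05)];
  if len(q):print(lo,np.percentile(q[:,0],[1,99]).round(4),np.median(q[:,2]).round(4))
T=R[(R[:,2]>.26)&(R[:,2]<.31)&(abs(R[:,0]-.43)<.04)];print('tray rim z',np.percentile(T[:,2],[5,50,95]))
print(np.percentile(T[:,0],[1,99]),np.percentile(T[:,1],[1,99]))
E
```

```text
plat z 0.09552406570464816 ((593.8434448242188, 76.94222259521484), (67.86811065673828, 213.167236328125), 0.3880501389503479)
0 [0.5616 0.6267] 0.0955
0.05 [0.5612 0.6261] 0.0955
0.1 [0.5603 0.6256] 0.0955
0.15 [0.5603 0.6254] 0.0955
tray rim z [0.27960284 0.28105537 0.29120283]
[0.39944352 0.4539423 ] [-0.06610503  0.12688776]
```

View pics/w2c.png

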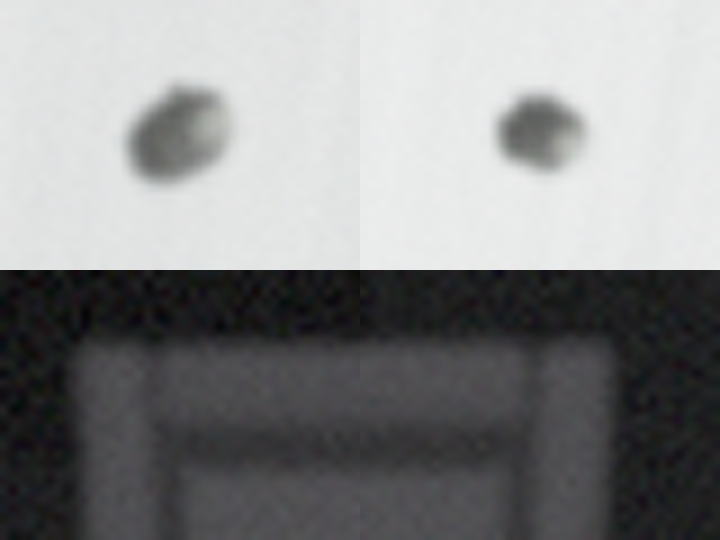

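```bash
python3 - <<'E'
from h import *
import pickle;c=pickle.load(open('w2.pkl','rb'))
zp=.0945
for u,v,z in((426.6,27.6,zp+.01),(421.8,30.6,zp),(406.9,149.8,zp+.01),(402.8,148.7,zp),(192.8,7.3,.290),(317.6,7.3,.290)): print(at(c,u,v,z).round(4))
P=np.load('w2.npz')['p']
R=P.reshape(-1,3);T=R[(R[:,2]>.27)&(R[:,2]<.31)&(abs(R[:,0]-.43)<.04)]
for lo in np.arange(-.06,.12,.03):
  q=T[(T[:,1]>lo)&(T[:,1]<lo+.03)];print(lo.round(2),(np.percentile(q[:,0],[1,99])).round(4),q[:,2].max().round(3))
E
```

```text
[0.5931 0.1563 0.1045]
[0.5936 0.1555 0.0945]
[0.5937 0.0363 0.1045]
[0.5938 0.036  0.0945]
[0.3981 0.1276 0.29  ]
[0.4538 0.1282 0.29  ]
-0.06 [0.4131 0.4434] 0.292
-0.03 [0.3998 0.3998] 0.29
0.0 [0.4    0.4549] 0.31
0.03 [0.3997 0.4544] 0.293
0.06 [0.3994 0.4539] 0.293
0.09 [0.399  0.4535] 0.293
```

move_arm([
  [[-0.02,0,0.04,0],[-0.04,0,0.08,0],[-0.06,0,0.12,0],[-0.0805,0,0.16,0],[-0.0805,0,0.167,0]],
])

```text
time: 5.75
ee_pos: [0.5977, 0.0965, 0.3012]
tcp_rot: [-90.3, -0.0, -89.5]
wrist_force: [-0.5, -0.5, -4.7]
opening: 0.015
```

move_arm([
  [[0,0.04,0,0],[0,0.08,0,0],[0,0.11,0,0],[0,0.11,0,0],[0,0.11,0,0]],
])

```text
time: 6.25
ee_pos: [0.594, 0.0947, 0.1967]
tcp_rot: [-90.0, -0.0, -89.6]
wrist_force: [0.2, 0.3, -2.2]
opening: 0.0155
```

```bash
python3 - <<'E'
from h import *
o=get_obs();print(o['time'],o['ee_pos'],o['tcp_rot'],o['wrist_force'])
for n,r in(('side',(150,190,180,200)),('scene',(180,230,150,130))):
    c=camera(n);np.savez(n+'3.npz',p=cloud(c));x,y,w,h=r[0],r[1]-40,r[2],r[3]
    cv2.imwrite(f'pics/{n}3.png',cv2.resize(c['color'][y:y+h,x:x+w],None,fx=3,fy=3,interpolation=cv2.INTER_CUBIC))
a,b=[cv2.imread(f'pics/{n}3.png') for n in('side','scene')]
h=min(len(a),len(b));f=np.hstack([a[:h],b[:h]]);f=cv2.resize(f,None,fx=min(1,800/f.shape[1]),fy=min(1,800/f.shape[1]));cv2.imwrite('pics/c3.png',f);print(f.shape)
E
```

```text
6.25 [0.59401933 0.09473015 0.19669587] [-9.00424118e+01 -1.29222627e-02 -8.95655491e+01] [ 0.21156141  0.26022657 -2.23833831]
(315, 800, 3)
```

View pics/c3.png

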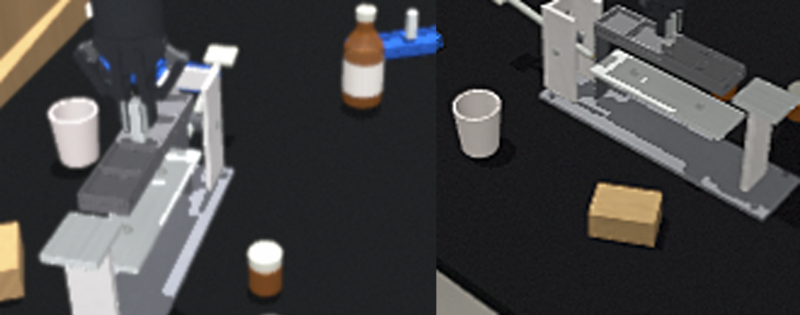

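The tray hangs above the platform and lines up with it. The shelf and rack are clear.

move_arm([
  [[-0.002,0.02,0,0],[-0.002,0.04,0,0],[-0.002,0.047,0,0],[-0.002,0.047,0,0],[-0.002,0.047,0,0]],
])

```text
time: 6.85
ee_pos: [0.5948, 0.098, 0.151]
tcp_rot: [-89.9, 0.0, -89.5]
wrist_force: [0.5, -0.5, -1.9]
opening: 0.0152
```

```bash
python3 - <<'E'
from h import *
o=get_obs();print(o['time'],o['ee_pos'],o['tcp_rot'],o['wrist_force'])
c=camera('wrist')
P=cloud(c);R=P.reshape(-1,3);z0=o['ee_pos'][2]-.0145
print('ee',o['ee_pos'])
T=R[(abs(R[:,2]-z0+.003)<.015)&(abs(R[:,0]-.594)<.05)]
for lo in np.arange(0.08,.22,.02):
  q=T[(T[:,1]>lo)&(T[:,1]<lo+.02)];
  if len(q)>5:print(lo.round(2),len(q),(np.percentile(q[:,0],[1,50,99])).round(4),q[:,2].max().round(3))
print(np.percentile(T[:,1],[98,99,99.5]),at(c,256,5,z0))
cv2.imwrite('pics/w4.png',cv2.resize(c['color'],None,fx=1.5,fy=1.5))
E
```

```text
6.85 [0.59480489 0.0979755  0.15097134] [-8.98894834e+01  1.73605872e-02 -8.95052010e+01] [ 0.51706809 -0.4698356  -1.85808562]
ee [0.59480489 0.0979755  0.15097134]
0.08 581 [0.5671 0.5834 0.6226] 0.139
0.1 3962 [0.5675 0.5944 0.6217] 0.148
0.12 3713 [0.5671 0.5943 0.6217] 0.139
0.14 3985 [0.567  0.5945 0.6215] 0.139
0.16 4443 [0.5669 0.5939 0.6213] 0.139
0.18 5231 [0.5668 0.5939 0.6212] 0.139
0.2 3810 [0.5666 0.5941 0.6211] 0.139
[0.20927315 0.21015467 0.21063125] [0.59407825 0.21217264 0.13647134]
```

View pics/w4.png

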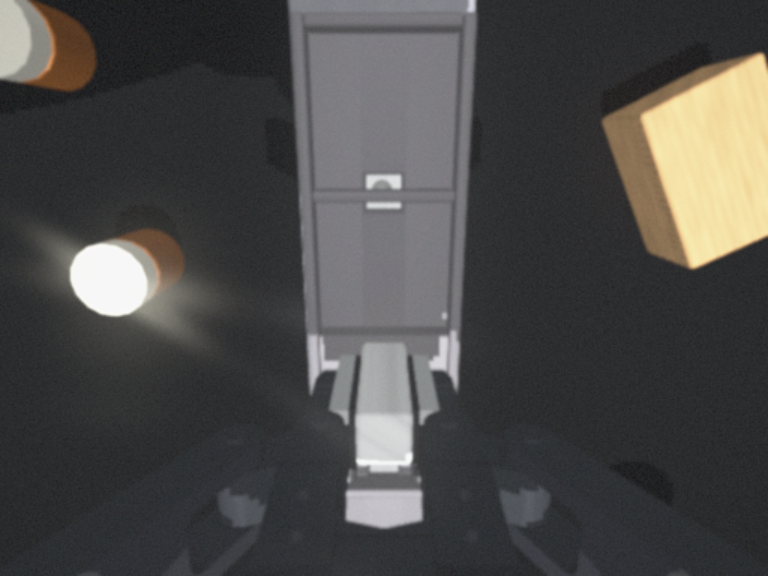

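The peg shows through the tray hole at (381,185), about 1 mm left of the hole's centre. I'll shift by that and lower.

move_arm([
  [[0.0005,0.005,-0.001,0],[0.0005,0.01,-0.001,0],[0.0005,0.014,-0.001,0],[0.0005,0.018,-0.001,0],[0.0005,0.018,-0.001,0]],
])

```text
time: 7.4
ee_pos: [0.5932, 0.0974, 0.1312]
tcp_rot: [-90.0, -0.0, -89.5]
wrist_force: [0.2, -0.5, -2.9]
opening: 0.0149
```

move_arm([
  [[0,0.002,0,0],[0,0.002,0,0],[0,0.002,0,0]],
])

```text
time: 7.7
ee_pos: [0.5933, 0.0975, 0.1311]
tcp_rot: [-89.9, 0.0, -89.5]
wrist_force: [-4.7, 0.0, 10.4]
opening: 0.0153
```

move_arm([
  [[0,0,0,0],[0,0,0,0],[0,0,0,0]],
], claw=0.05)

```text
time: 8.0
ee_pos: [0.5933, 0.0974, 0.1291]
tcp_rot: [-90.0, -0.0, -89.5]
wrist_force: [0.0, -0.4, -0.2]
opening: 0.05
```

move_arm([
  [[0,-0.03,0,0],[0,-0.07,0,0],[0,-0.12,0,0],[0,-0.12,-0.02,0],[0,-0.12,-0.06,0]],
])

```text
time: 8.5
ee_pos: [0.5349, 0.0971, 0.2501]
tcp_rot: [-89.8, 0.0, -89.5]
wrist_force: [-0.7, 0.2, -0.6]
opening: 0.0502
```

move_arm([
  [[-0.004,0,-0.04,0],[-0.004,0,-0.087,0],[-0.004,0,-0.087,0],[-0.004,0,-0.087,0]],
], claw=0.07)

```text
time: 8.9
ee_pos: [0.4458, 0.1002, 0.2499]
tcp_rot: [-89.9, 0.0, -89.5]
wrist_force: [-0.7, 0.4, 0.3]
opening: 0.0698
```

```bash
cat >> h.py <<'E'
def jars(P,z=.05,tol=.007,box=(.33,.55,.03,.5)):
    "blobs at jar-top height on the bench: circle centres"
    x,y,h=P[...,0],P[...,1],P[...,2]
    m=((abs(h-z)<tol)&(x>box[0])&(x<box[1])&(y>box[2])&(y<box[3])).astype(np.uint8)
    n,l=cv2.connectedComponents(m)
    for i in range(1,n):
        q=P[l==i][:,:2]
        if len(q)>25:
            (cx,cy),r=cv2.minEnclosingCircle((q*1000).astype(np.float32)); print('jar',round(cx),round(cy),'r',round(r),len(q))
E
python3 - <<'E'
from h import *
o=get_obs();print(o['time'],o['ee_pos'],o['tcp_rot'],o['wrist_force'])
w=camera('wrist');s=camera('side');a=camera('scene')
for c in(w,s,a): print('-');jars(cloud(c))
P=cloud(w).reshape(-1,3)
T=P[(P[:,2]>.1)&(P[:,2]<.125)&(abs(P[:,0]-.593)<.04)&(P[:,1]>-.03)&(P[:,1]<.22)]
for lo in np.arange(-.02,.22,.03):
  q=T[(T[:,1]>lo)&(T[:,1]<lo+.03)&(T[:,2]>.112)]
  if len(q)>5:print(lo.round(2),len(q),(np.percentile(q[:,0],[1,99])).round(4),np.percentile(q[:,2],[50,95]).round(4))
cv2.imwrite('pics/w5.png',cv2.resize(w['color'],None,fx=1.5,fy=1.5))
E
```

```text
8.9 [0.44579392 0.10024747 0.24990922] [-8.98919164e+01  2.37518658e-02 -8.94775494e+01] [-0.72499527  0.38678588  0.28849601]
-
jar 412 221 r 20 1345
jar 446 102 r 20 966
-
jar 445 103 r 21 123
jar 411 222 r 21 162
jar 401 312 r 21 207
jar 472 417 r 21 261
-
jar 449 102 r 21 63
jar 415 216 r 24 62
jar 405 309 r 22 74
jar 473 420 r 24 83
-0.02 326 [0.5664 0.6219] [0.1165 0.118 ]
0.01 620 [0.5659 0.6215] [0.1166 0.1179]
0.04 362 [0.5655 0.6215] [0.1166 0.1182]
0.07 529 [0.5652 0.6197] [0.1172 0.1208]
0.1 825 [0.565  0.6204] [0.1169 0.1195]
0.13 752 [0.5645 0.6203] [0.1167 0.118 ]
0.16 550 [0.564  0.6205] [0.1165 0.118 ]
0.19 738 [0.5637 0.6199] [0.1166 0.1181]
```

View pics/w5.png

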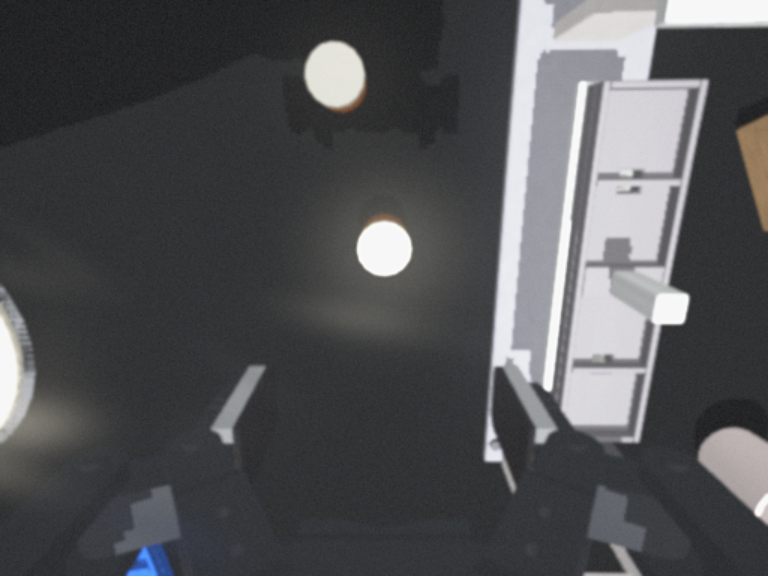

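The tray is seated flat: its rim height is an even 0.117 along its whole length. Jar 1 is at (384,248) in the picture, almost under the tool, and jar 2 is at (335,75).

move_arm([
  [[-0.0015,0.05,0,0],[-0.0015,0.1,0,0],[-0.0015,0.15,0,0],[-0.0015,0.19,0,0],[-0.0015,0.215,0,0]],
])

```text
time: 9.55
ee_pos: [0.4452, 0.1012, 0.0303]
tcp_rot: [-90.3, -0.1, -89.5]
wrist_force: [-0.2, 0.4, 1.4]
opening: 0.07
```

move_arm([
  [[0,0.01,0,0],[0,0.017,0,0],[0,0.017,0,0]],
])

```text
time: 9.85
ee_pos: [0.4467, 0.1017, 0.0174]
tcp_rot: [-90.0, 0.0, -89.5]
wrist_force: [-0.5, 0.8, 0.7]
opening: 0.0701
```

move_arm([
  [[0,0,0,0],[0,0,0,0],[0,0,0,0],[0,0,0,0],[0,0,0,0]],
], claw=0.03, newtons=40)

```text
time: 10.35
ee_pos: [0.4472, 0.1019, 0.0188]
tcp_rot: [-89.8, 0.0, -89.5]
wrist_force: [0.6, 0.3, 6.9]
opening: 0.0392
```

move_arm([
  [[0,-0.03,0,0],[0,-0.08,0,0],[0,-0.13,0,0],[0,-0.18,0,0],[0,-0.232,0,0]],
])

```text
time: 10.85
ee_pos: [0.4458, 0.1016, 0.2499]
tcp_rot: [-89.9, 0.0, -89.5]
wrist_force: [1.4, 0.3, -0.4]
opening: 0.0385
```

move_arm([
  [[0.03,0,0.04,0],[0.06,0,0.08,0],[0.09,0,0.12,0],[0.0905,0,0.149,0],[0.0905,0,0.149,0]],
])

```text
time: 11.35
ee_pos: [0.5985, 0.0113, 0.2452]
tcp_rot: [-90.1, -0.0, -89.6]
wrist_force: [-1.1, -0.5, -0.3]
opening: 0.0386
```

move_arm([
  [[0,0.01,0,0],[0,0.02,0,0],[0,0.04,0,0],[0,0.06,0,0],[0,0.06,0,0]],
])

```text
time: 11.85
ee_pos: [0.5939, 0.0129, 0.1845]
tcp_rot: [-90.2, -0.0, -89.5]
wrist_force: [-0.1, -0.5, -2.0]
opening: 0.0392
```

move_arm([
  [[0.001,0.02,0,0],[0.0015,0.035,0,0],[0.0015,0.048,0,0],[0.0015,0.048,0,0],[0.0015,0.048,0,0]],
])

```text
time: 12.35
ee_pos: [0.5959, 0.0111, 0.1401]
tcp_rot: [-90.0, 0.0, -89.5]
wrist_force: [0.1, -0.1, -0.5]
opening: 0.039
```

move_arm([
  [[0,0.004,0,0],[0,0.008,0,0],[0,0.012,0,0],[0,0.012,0,0]],
])

```text
time: 12.75
ee_pos: [0.5957, 0.0109, 0.1266]
tcp_rot: [-90.1, 0.0, -89.5]
wrist_force: [-0.4, 0.8, -1.4]
opening: 0.0386
```

move_arm([
  [[0,0.001,-0.001,0],[0,0.002,-0.001,0],[0,0.002,-0.001,0]],
])

```text
time: 13.05
ee_pos: [0.5949, 0.0109, 0.1252]
tcp_rot: [-90.0, -0.0, -89.5]
wrist_force: [-0.3, 0.5, -0.7]
opening: 0.0389
```

move_arm([
  [[0,0,0,0],[0,0,0,0],[0,0,0,0],[0,0,0,0]],
], claw=0.07)

```text
time: 13.45
ee_pos: [0.595, 0.011, 0.1254]
tcp_rot: [-90.0, 0.0, -89.5]
wrist_force: [-0.1, -0.5, -0.4]
opening: 0.0701
```

move_arm([
  [[0,-0.03,0,0],[0,-0.07,0,0],[0,-0.12,0,0],[0,-0.124,-0.04,0],[0,-0.124,-0.09,0]],
])

```text
time: 13.95
ee_pos: [0.5065, 0.0102, 0.2508]
tcp_rot: [-89.8, 0.0, -89.5]
wrist_force: [-0.8, 0.4, 0.2]
opening: 0.07
```

move_arm([
  [[-0.04,0,-0.02,0],[-0.09,0,-0.04,0],[-0.14,0,-0.06,0],[-0.18,0,-0.08,0],[-0.21,0,-0.091,0]],
])

```text
time: 14.45
ee_pos: [0.4106, 0.2214, 0.2498]
tcp_rot: [-90.0, 0.0, -89.4]
wrist_force: [0.3, -0.0, 1.3]
opening: 0.07
```

move_arm([
  [[0,0,0,0],[0,0,0,0]],
])

```text
time: 14.65
ee_pos: [0.4119, 0.2199, 0.2494]
tcp_rot: [-90.0, -0.0, -89.4]
wrist_force: [-0.1, 0.6, -0.2]
opening: 0.0704
```

```bash
python3 - <<'E'
from h import *
o=get_obs();print(o['time'],o['ee_pos'],o['tcp_rot'],o['wrist_force'])
w=camera('wrist');s=camera('side')
for c in(w,s): print('-');jars(cloud(c)); print('tray jars');jars(cloud(c),.1565,.005,(.56,.63,-.03,.22))
E
```

```text
14.65 [0.4118717  0.21991312 0.24937859] [-8.99870797e+01 -6.21106947e-03 -8.93838691e+01] [-0.10326251  0.64868822 -0.23543212]
-
jar 401 310 r 20 1190
jar 412 221 r 20 973
tray jars
-
jar 410 222 r 21 162
jar 400 310 r 21 206
jar 471 416 r 20 265
tray jars
jar 594 13 r 21 84
```

move_arm([
  [[-0.001,0.05,0,0],[-0.001,0.1,0,0],[-0.001,0.15,0,0],[-0.001,0.19,0,0],[-0.001,0.215,0,0]],
])

```text
time: 15.25
ee_pos: [0.4113, 0.2183, 0.031]
tcp_rot: [-90.2, -0.1, -89.6]
wrist_force: [-0.3, 0.0, -0.2]
opening: 0.0701
```

move_arm([
  [[0,0.01,0,0],[0,0.017,0,0],[0,0.017,0,0]],
])

```text
time: 15.55
ee_pos: [0.4127, 0.2201, 0.0177]
tcp_rot: [-90.0, 0.0, -89.6]
wrist_force: [-0.1, -0.1, 0.2]
opening: 0.07
```

move_arm([
  [[0,0,0,0],[0,0,0,0],[0,0,0,0],[0,0,0,0],[0,0,0,0]],
], claw=0.03)

```text
time: 16.05
ee_pos: [0.4131, 0.2208, 0.0188]
tcp_rot: [-89.9, 0.1, -89.5]
wrist_force: [-0.0, -0.8, 6.0]
opening: 0.0387
```

move_arm([
  [[0,-0.03,0,0],[0,-0.08,0,0],[0,-0.13,0,0],[0,-0.18,0,0],[0,-0.232,0,0]],
])

```text
time: 16.55
ee_pos: [0.4118, 0.2203, 0.25]
tcp_rot: [-89.9, 0.0, -89.5]
wrist_force: [1.1, 0.8, 0.0]
opening: 0.0391
```

move_arm([
  [[0.033,0,0.037,0],[0.066,0,0.074,0],[0.1,0,0.112,0],[0.133,0,0.149,0],[0.16,0,0.18,0]],
])

```text
time: 17.05
ee_pos: [0.5951, 0.06, 0.2476]
tcp_rot: [-89.9, 0.0, -89.5]
wrist_force: [-0.2, 1.0, -0.2]
opening: 0.0388
```

move_arm([
  [[0,0,0,0],[0,0.02,0,0],[0,0.04,0,0],[0,0.06,0,0],[0,0.06,0,0]],
])

```text
time: 17.55
ee_pos: [0.5922, 0.0623, 0.1851]
tcp_rot: [-90.2, -0.0, -89.5]
wrist_force: [0.2, 0.9, -1.3]
opening: 0.0388
```

move_arm([
  [[0,0,0,0],[0,0,0,0]],
])

```text
time: 17.75
ee_pos: [0.5939, 0.0623, 0.189]
tcp_rot: [-89.9, 0.0, -89.5]
wrist_force: [0.2, 0.9, -1.5]
opening: 0.0391
```

move_arm([
  [[0,0.02,0,0],[0,0.035,0,0],[0,0.048,0,0],[0,0.054,0,0],[0,0.06,0,0]],
])

```text
time: 18.25
ee_pos: [0.5938, 0.062, 0.1276]
tcp_rot: [-90.0, 0.0, -89.5]
wrist_force: [-0.6, -0.5, -1.1]
opening: 0.0388
```

move_arm([
  [[0,0.003,0,0],[0,0.003,0,0],[0,0.003,0,0]],
])

```text
time: 18.55
ee_pos: [0.5938, 0.0619, 0.1248]
tcp_rot: [-90.0, 0.0, -89.5]
wrist_force: [-0.5, -0.2, 0.7]
opening: 0.0389
```

move_arm([
  [[0,0,0,0],[0,0,0,0],[0,0,0,0],[0,0,0,0]],
], claw=0.07)

```text
time: 18.95
ee_pos: [0.5936, 0.062, 0.1243]
tcp_rot: [-90.0, 0.0, -89.5]
wrist_force: [-0.1, -0.3, 0.3]
opening: 0.0703
```

move_arm([
  [[0,-0.03,0,0],[0,-0.07,0,0],[0,-0.12,0,0],[0,-0.124,-0.04,0],[0,-0.124,-0.09,0]],
])

```text
time: 19.45
ee_pos: [0.505, 0.0613, 0.2498]
tcp_rot: [-89.8, 0.0, -89.5]
wrist_force: [-1.0, 1.1, -0.0]
opening: 0.0698
```

move_arm([
  [[-0.04,0,-0.02,0],[-0.08,0,-0.04,0],[-0.12,0,-0.06,0],[-0.16,0,-0.08,0],[-0.2,0,-0.09,0]],
])

```text
time: 19.95
ee_pos: [0.4103, 0.2617, 0.249]
tcp_rot: [-89.9, 0.0, -89.5]
wrist_force: [-0.1, -0.6, -0.4]
opening: 0.07
```

move_arm([
  [[-0.05,0,-0.01,0],[-0.05,0,-0.01,0],[-0.05,0,-0.01,0]],
])

```text
time: 20.25
ee_pos: [0.4009, 0.3111, 0.248]
tcp_rot: [-90.0, -0.0, -89.4]
wrist_force: [0.2, 0.8, 0.7]
opening: 0.07
```

```bash
python3 - <<'E'
from h import *
o=get_obs();print(o['time'],o['ee_pos'],o['tcp_rot'],o['wrist_force'])
w=camera('wrist');s=camera('side')
for c in(w,s): print('-');jars(cloud(c)); print('tray jars');jars(cloud(c),.1565,.005,(.56,.63,-.03,.22))
E
```

```text
20.25 [0.40088502 0.31112028 0.24802666] [-9.00226973e+01 -2.96358069e-02 -8.93584638e+01] [0.20323365 0.75848212 0.72607207]
-
jar 473 416 r 20 1332
jar 401 310 r 20 975
tray jars
-
jar 400 311 r 21 209
jar 471 417 r 21 261
tray jars
jar 595 13 r 20 49
jar 592 76 r 32 102
```

move_arm([
  [[0.001,0.05,0,0],[0.001,0.1,0,0],[0.001,0.15,0,0],[0.001,0.19,0,0],[0.001,0.215,0,0]],
])

```text
time: 20.85
ee_pos: [0.4008, 0.3068, 0.0302]
tcp_rot: [-90.1, -0.1, -89.7]
wrist_force: [0.7, 0.4, 0.6]
opening: 0.0698
```

move_arm([
  [[0,0.01,0,0],[0,0.016,0,0],[0,0.016,0,0]],
])

```text
time: 21.15
ee_pos: [0.402, 0.309, 0.018]
tcp_rot: [-90.0, 0.0, -89.6]
wrist_force: [-0.3, 0.2, -0.1]
opening: 0.07
```

move_arm([
  [[0,0,0,0],[0,0,0,0],[0,0,0,0],[0,0,0,0],[0,0,0,0]],
], claw=0.03)

```text
time: 21.65
ee_pos: [0.4022, 0.3099, 0.0189]
tcp_rot: [-89.9, 0.1, -89.5]
wrist_force: [-0.6, -1.3, 5.2]
opening: 0.0387
```

move_arm([
  [[0,-0.03,0,0],[0,-0.08,0,0],[0,-0.13,0,0],[0,-0.18,0,0],[0,-0.231,0,0]],
])

```text
time: 22.15
ee_pos: [0.4011, 0.3092, 0.2501]
tcp_rot: [-89.9, 0.0, -89.5]
wrist_force: [1.6, 1.3, 0.4]
opening: 0.0388
```

move_arm([
  [[0.033,0,0.034,0],[0.066,0,0.069,0],[0.1,0,0.104,0],[0.133,0,0.139,0],[0.16,0,0.167,0]],
])

```text
time: 22.65
ee_pos: [0.5713, 0.1488, 0.2478]
tcp_rot: [-89.9, 0.0, -89.5]
wrist_force: [1.4, 0.8, -0.8]
opening: 0.0388
```

move_arm([
  [[0.0215,0,0.0225,0],[0.0215,0.01,0.0225,0],[0.0215,0.03,0.0225,0],[0.0215,0.06,0.0225,0],[0.0215,0.06,0.0225,0]],
])

```text
time: 23.15
ee_pos: [0.5906, 0.1295, 0.1835]
tcp_rot: [-90.3, -0.1, -89.5]
wrist_force: [-0.4, -0.0, -0.6]
opening: 0.0388
```

move_arm([
  [[0,0,0,0],[0,0,0,0]],
])

```text
time: 23.35
ee_pos: [0.5928, 0.1299, 0.1893]
tcp_rot: [-89.9, 0.0, -89.5]
wrist_force: [0.9, 0.3, -0.3]
opening: 0.039
```

move_arm([
  [[0,0.02,0,0],[0,0.035,0,0],[0,0.048,0,0],[0,0.054,0,0],[0,0.06,0,0]],
])

```text
time: 23.85
ee_pos: [0.5927, 0.1296, 0.1277]
tcp_rot: [-89.9, 0.0, -89.5]
wrist_force: [-0.5, -0.7, -0.9]
opening: 0.0387
```

move_arm([
  [[0,0.003,0,0],[0,0.003,0,0],[0,0.003,0,0]],
])

```text
time: 24.15
ee_pos: [0.5927, 0.1295, 0.1248]
tcp_rot: [-90.0, 0.0, -89.5]
wrist_force: [-0.1, -0.8, 1.2]
opening: 0.0386
```

move_arm([
  [[0,0,0,0],[0,0,0,0],[0,0,0,0],[0,0,0,0]],
], claw=0.07)

```text
time: 24.55
ee_pos: [0.5925, 0.1294, 0.1243]
tcp_rot: [-90.0, 0.0, -89.5]
wrist_force: [-0.6, -0.0, -0.1]
opening: 0.0701
```

move_arm([
  [[0,-0.03,0,0],[0,-0.07,0,0],[0,-0.12,0,0],[0,-0.124,-0.04,0],[0,-0.124,-0.09,0]],
])

```text
time: 25.05
ee_pos: [0.504, 0.129, 0.2498]
tcp_rot: [-89.8, 0.0, -89.5]
wrist_force: [-0.6, 0.2, 0.3]
opening: 0.07
```

move_arm([
  [[-0.045,0,-0.01,0],[-0.09,0,-0.02,0],[-0.135,0,-0.026,0],[-0.18,0,-0.0265,0],[-0.22,0,-0.0265,0]],
])

```text
time: 25.55
ee_pos: [0.4734, 0.3505, 0.2486]
tcp_rot: [-90.0, 0.0, -89.5]
wrist_force: [1.4, -0.4, -0.4]
opening: 0.0702
```

move_arm([
  [[-0.04,0,0,0],[-0.067,0,0,0],[-0.067,0,0,0],[-0.067,0,0,0]],
])

```text
time: 25.95
ee_pos: [0.4733, 0.4157, 0.2478]
tcp_rot: [-90.0, -0.0, -89.4]
wrist_force: [0.4, -0.9, 0.4]
opening: 0.0697
```

```bash
python3 - <<'E'
from h import *
o=get_obs();print(o['time'],o['ee_pos'],o['tcp_rot'],o['wrist_force'])
w=camera('wrist');s=camera('side')
for c in(w,s): print('-');jars(cloud(c)); print('tray jars');jars(cloud(c),.1565,.005,(.56,.63,-.03,.22))
E
```

```text
25.95 [0.47326566 0.41572375 0.24780812] [-9.00344452e+01 -4.06437136e-02 -8.94434537e+01] [ 0.37614997 -0.91703265  0.35717823]
-
jar 473 415 r 20 980
tray jars
-
jar 472 416 r 20 263
tray jars
jar 588 12 r 19 44
```

move_arm([
  [[0,0.05,0,0],[0,0.1,0,0],[0,0.15,0,0],[0,0.19,0,0],[0,0.215,0,0]],
])

```text
time: 26.55
ee_pos: [0.4726, 0.4131, 0.0302]
tcp_rot: [-90.1, -0.1, -89.6]
wrist_force: [0.5, -0.1, -0.0]
opening: 0.0698
```

move_arm([
  [[0,0.01,0,0],[0,0.016,0,0],[0,0.016,0,0]],
])

```text
time: 26.85
ee_pos: [0.474, 0.4153, 0.0182]
tcp_rot: [-89.9, 0.0, -89.5]
wrist_force: [-0.1, -0.5, -0.2]
opening: 0.07
```

move_arm([
  [[0,0,0,0],[0,0,0,0],[0,0,0,0],[0,0,0,0],[0,0,0,0]],
], claw=0.03)

```text
time: 27.35
ee_pos: [0.4743, 0.4161, 0.0191]
tcp_rot: [-89.9, 0.1, -89.5]
wrist_force: [0.2, -0.2, 6.5]
opening: 0.0387
```

move_arm([
  [[0,-0.03,0,0],[0,-0.08,0,0],[0,-0.13,0,0],[0,-0.18,0,0],[0,-0.231,0,0]],
])

```text
time: 27.85
ee_pos: [0.4731, 0.4152, 0.2499]
tcp_rot: [-90.0, 0.0, -89.5]
wrist_force: [1.0, 1.3, -0.4]
opening: 0.0385
```

move_arm([
  [[0.042,0,0.021,0],[0.084,0,0.042,0],[0.126,0,0.063,0],[0.168,0,0.084,0],[0.2,0,0.1,0]],
])

```text
time: 28.35
ee_pos: [0.576, 0.2139, 0.2478]
tcp_rot: [-90.0, -0.0, -89.6]
wrist_force: [0.5, 0.7, -0.1]
opening: 0.0387
```

move_arm([
  [[0.0343,0,0.0165,0],[0.0343,0.01,0.0165,0],[0.0343,0.03,0.0165,0],[0.0343,0.06,0.0165,0],[0.0343,0.06,0.0165,0]],
])

```text
time: 28.85
ee_pos: [0.5903, 0.182, 0.1833]
tcp_rot: [-90.3, -0.1, -89.5]
wrist_force: [-0.5, -0.4, -1.3]
opening: 0.0388
```

move_arm([
  [[0,0,0,0],[0,0,0,0]],
])

```text
time: 29.05
ee_pos: [0.5924, 0.1826, 0.1892]
tcp_rot: [-89.9, 0.0, -89.5]
wrist_force: [-0.7, 0.4, -1.2]
opening: 0.0386
```

move_arm([
  [[0,0.02,0,0],[0,0.035,0,0],[0,0.048,0,0],[0,0.054,0,0],[0,0.06,0,0]],
])

```text
time: 29.55
ee_pos: [0.5923, 0.1823, 0.1278]
tcp_rot: [-89.9, 0.0, -89.5]
wrist_force: [0.5, -0.7, -1.5]
opening: 0.0387
```

move_arm([
  [[0,0.003,0,0],[0,0.003,0,0],[0,0.003,0,0]],
])

```text
time: 29.85
ee_pos: [0.5922, 0.1822, 0.1248]
tcp_rot: [-90.0, 0.0, -89.5]
wrist_force: [-0.5, 0.2, 0.8]
opening: 0.0387
```

move_arm([
  [[0,0,0,0],[0,0,0,0],[0,0,0,0],[0,0,0,0]],
], claw=0.07)

```text
time: 30.25
ee_pos: [0.592, 0.1821, 0.1243]
tcp_rot: [-90.0, 0.0, -89.5]
wrist_force: [-0.7, 0.3, 0.4]
opening: 0.0704
```

move_arm([
  [[0,-0.03,0,0],[0,-0.07,0,0],[0,-0.12,0,0],[0,-0.16,-0.02,0],[0.02,-0.19,-0.05,0]],
])

```text
time: 30.75
ee_pos: [0.5424, 0.1628, 0.316]
tcp_rot: [-89.9, 0.0, -89.4]
wrist_force: [0.2, -0.5, 1.2]
opening: 0.0704
```

move_arm([
  [[0.04,0,-0.02,0],[0.08,0,-0.03,0],[0.1,0,-0.03,0],[0.1,0,-0.03,0],[0.1,0,-0.03,0]],
], claw=0)

```text
time: 31.25
ee_pos: [0.5131, 0.0614, 0.3144]
tcp_rot: [-90.0, 0.0, -89.6]
wrist_force: [-0.5, 0.1, 0.2]
opening: 0.0003
```

```bash
python3 - <<'E'
from h import *
o=get_obs();print(o['time'],o['ee_pos'],o['tcp_rot'],o['wrist_force'])
w=camera('wrist');P=cloud(w)
jars(P);print('tray');jars(P,.1565,.007,(.56,.63,-.03,.22))
cv2.imwrite('pics/w6.png',cv2.resize(w['color'],None,fx=1.5,fy=1.5))
R=P.reshape(-1,3);q=R[(abs(R[:,0]-.593)<.035)&(R[:,2]>.10)&(R[:,2]<.125)&(R[:,1]>-.02)&(R[:,1]<.21)]
print(np.percentile(q[:,2],[50,95]))
q=R[(abs(R[:,0]-.597)<.03)&(abs(R[:,1]+.24)<.04)&(R[:,2]>.11)&(R[:,2]<.14)];print('pad',len(q),q.mean(0),cv2.minAreaRect(q[:,:2].astype(np.float32)*1000) if len(q) else '')
E
```

```text
31.25 [0.51310391 0.06139411 0.31441648] [-8.99814375e+01  1.62151920e-02 -8.95659347e+01] [-0.49577621  0.0881414   0.21935572]
tray
jar 592 182 r 20 1815
jar 592 130 r 20 1524
jar 592 97 r 10 85
jar 593 62 r 20 1250
jar 594 11 r 20 1111
jar 595 -28 r 15 97
[0.11438352 0.11875327]
pad 0 [nan nan nan] <stdin>:8: RuntimeWarning: Mean of empty slice.
  ret = um.true_divide(
```

View pics/w6.png

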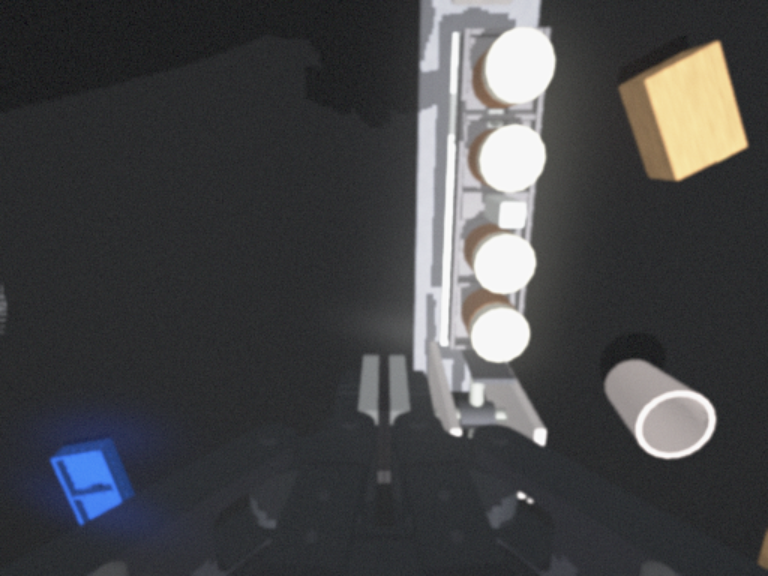

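All four jars stand upright in the tray pockets; their cap tops are at about (520,65), (512,158), (504,263) and (500,334), and the tray is on the platform. Next I go to the pad with closed fingers.

move_arm([
  [[0.048,0,0.012,0],[0.096,0,0.024,0],[0.144,0,0.036,0],[0.192,0,0.048,0],[0.24,0,0.064,0]],
])

```text
time: 31.8
ee_pos: [0.5796, -0.1782, 0.3142]
tcp_rot: [-90.0, 0.0, -89.4]
wrist_force: [0.2, 0.5, 0.6]
opening: 0.0
```

move_arm([
  [[0.04,0,0.01,0],[0.062,0,0.0165,0],[0.062,0.03,0.0165,0],[0.062,0.08,0.0165,0],[0.062,0.12,0.0165,0]],
])

```text
time: 32.3
ee_pos: [0.5965, -0.2383, 0.1912]
tcp_rot: [-90.1, 0.0, -89.5]
wrist_force: [-0.2, -0.6, -0.1]
opening: -0.0002
```

move_arm([
  [[0,0.02,0,0],[0,0.02,0,0],[0,0.02,0,0]],
])

```text
time: 32.6
ee_pos: [0.5965, -0.2385, 0.1748]
tcp_rot: [-90.0, 0.0, -89.4]
wrist_force: [-0.7, 0.3, -0.7]
opening: 0.0001
```

```bash
python3 - <<'E'
from h import *
o=get_obs();print(o['time'],o['ee_pos'],o['tcp_rot'],o['wrist_force'])
w=camera('wrist');s=camera('side')
a=cv2.resize(w['color'][192:],None,fx=1.5,fy=1.5);x=s['color'][110:302,150:300]
b=cv2.resize(x,None,fx=2.2,fy=2.2);
f=np.zeros((a.shape[0]+b.shape[0],768,3),np.uint8);f[:a.shape[0]]=a;f[a.shape[0]:,:b.shape[1]]=b
f=cv2.resize(f,None,fx=.84,fy=.84);cv2.imwrite('pics/p1.png',f);print(f.shape)
R=cloud(w).reshape(-1,3);q=R[(abs(R[:,0]-.597)<.04)&(abs(R[:,1]+.24)<.05)&(R[:,2]>.115)&(R[:,2]<.138)]
if len(q):print('pad',len(q),q.mean(0),cv2.minAreaRect(q[:,:2].astype(np.float32)*1000))
E
```

```text
32.6 [ 0.5964978  -0.23845014  0.17478388] [-9.00051813e+01  9.51064514e-03 -8.94414107e+01] [-0.6555962   0.32331931 -0.66975722]
(596, 645, 3)
pad 4329 [ 0.59668715 -0.22877238  0.12835712] ((596.7911376953125, -222.15972900390625), (44.0760612487793, 64.26477813720703), 0.2131056934595108)
```

View pics/p1.png

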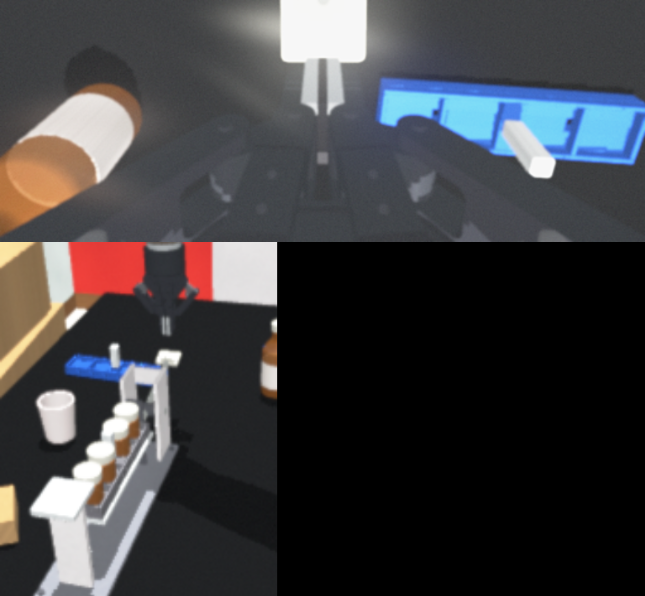

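The fingertips are centred over the white pad, which shows at (322,30). The side view shows the four jars in the tray. First stroke now.

move_arm([
  [[0,0.035,0,0],[0,0.05,0,0],[0,0.065,0,0],[0,0.08,0,0],[0,0.095,0,0]],
])

```text
time: 33.2
ee_pos: [0.5972, -0.2411, 0.0829]
tcp_rot: [-89.7, -0.2, -89.6]
wrist_force: [-3.7, -2.1, 15.2]
opening: 0.0002
```

move_arm([
  [[0,0.006,0,0],[0,0.009,0,0],[0,0.01,0,0],[0,0.01,0,0]],
])

```text
time: 33.6
ee_pos: [0.5972, -0.24, 0.0726]
tcp_rot: [-89.8, -0.1, -89.5]
wrist_force: [-2.5, -1.3, 14.0]
opening: -0.0003
```

```bash
cat >> h.py <<'E'
def lift(s=None,shelf=.17):
    "platform/tray heights from the side and scene cameras: jar caps and shelf top"
    for n in('side','scene'):
        R=cloud(camera(n)).reshape(-1,3)
        t=R[(abs(R[:,0]-.592)<.02)&(abs(R[:,1]-.262)<.025)&(R[:,2]>.15)]
        out=[]
        for x,y in((.592,.182),(.592,.13),(.593,.062),(.594,.011)):
            q=R[(np.hypot(R[:,0]-x,R[:,1]-y)<.014)&(R[:,2]>.12)]
            out.append(round(float(np.median(q[:,2])),4) if len(q) else None)
        print(n,'shelf',np.median(t[:,2]).round(4),'caps',out,'lift est (rel shelf)',[round(float(v-.062-np.median(t[:,2])+.09),4) for v in out if v])
    o=get_obs();print('t',o['time'],o['ee_pos'].round(4),o['wrist_force'].round(1))
E
python3 -c "
from h import *
lift()"
```

```text
side shelf 0.1697 caps [0.1709, 0.1709, 0.1712, 0.171] lift est (rel shelf) [0.0292, 0.0292, 0.0295, 0.0293]
scene shelf 0.1698 caps [0.171, 0.1716, 0.1718, 0.1713] lift est (rel shelf) [0.0292, 0.0298, 0.03, 0.0295]
t 33.7 [ 0.5972 -0.24    0.0728] [-2.3  0.1 13.7]
```

move_arm([
  [[0,0.002,0,0],[0,0.003,0,0],[0,0.003,0,0]],
])

```text
time: 34.0
ee_pos: [0.5974, -0.2399, 0.0718]
tcp_rot: [-89.7, -0.1, -89.5]
wrist_force: [-7.1, 1.2, 23.1]
opening: -0.0001
```

```bash
python3 -c "
from h import *
lift()"
```

```text
side shelf 0.1697 caps [0.1709, 0.1712, 0.1713, 0.1716] lift est (rel shelf) [0.0292, 0.0295, 0.0296, 0.0299]
scene shelf 0.1703 caps [0.1718, 0.1712, 0.1718, 0.1719] lift est (rel shelf) [0.0295, 0.0289, 0.0295, 0.0296]
t 34.1 [ 0.5974 -0.2399  0.0718] [-7.5  1.9 24. ]
```

Stop reached (24 N) with the lift at 0.0295, so six more strokes are needed. I'll let the lever return and do stroke 2.

move_arm([
  [[0,-0.02,0,0],[0,-0.045,0,0],[0,-0.075,0,0],[0,-0.078,0,0],[0,-0.078,0,0]],
])

```text
time: 34.6
ee_pos: [0.5968, -0.2395, 0.146]
tcp_rot: [-89.9, -0.1, -89.5]
wrist_force: [-0.0, -0.8, -0.0]
opening: -0.0001
```

move_arm([
  [[0,0,0,0],[0,0,0,0],[0,0,0,0],[0,0,0,0],[0,0,0,0]],
])

```text
time: 35.1
ee_pos: [0.5958, -0.2393, 0.144]
tcp_rot: [-90.0, 0.0, -89.5]
wrist_force: [0.7, -0.2, -0.1]
opening: -0.0004
```

move_arm([
  [[0,0.012,0,0],[0,0.026,0,0],[0,0.04,0,0],[0,0.054,0,0],[0,0.067,0,0]],
])

```text
time: 35.6
ee_pos: [0.5963, -0.2398, 0.0778]
tcp_rot: [-89.9, -0.1, -89.5]
wrist_force: [-1.6, 3.2, 16.5]
opening: -0.0001
```

move_arm([
  [[0,0.007,0,0],[0,0.01,0,0],[0,0.011,0,0],[0,0.011,0,0]],
])

```text
time: 36.0
ee_pos: [0.5966, -0.2389, 0.0712]
tcp_rot: [-89.7, -0.0, -89.5]
wrist_force: [-13.1, 6.2, 38.3]
opening: -0.0003
```

```bash
python3 -c "
from h import *
lift()"
```

```text
side shelf 0.1697 caps [0.1812, 0.1812, 0.1815, 0.1817] lift est (rel shelf) [0.0395, 0.0395, 0.0398, 0.04]
scene shelf 0.1703 caps [0.1813, 0.1818, 0.1819, 0.1816] lift est (rel shelf) [0.039, 0.0395, 0.0396, 0.0393]
t 36.1 [ 0.5966 -0.239   0.0712] [-11.1   6.3  38.5]
```

move_arm([
  [[0,-0.02,0,0],[0,-0.045,0,0],[0,-0.075,0,0],[0,-0.079,0,0],[0,-0.079,0,0]],
])

```text
time: 36.6
ee_pos: [0.5961, -0.2393, 0.1449]
tcp_rot: [-90.0, -0.0, -89.5]
wrist_force: [-0.3, 0.2, -1.2]
opening: -0.0
```

move_arm([
  [[0,0,0,0],[0,0,0,0],[0,0,0,0],[0,0,0,0],[0,0,0,0]],
])

```text
time: 37.1
ee_pos: [0.5959, -0.2393, 0.145]
tcp_rot: [-90.0, 0.0, -89.5]
wrist_force: [0.9, 0.6, -0.1]
opening: 0.0001
```

move_arm([
  [[0,0.012,0,0],[0,0.026,0,0],[0,0.04,0,0],[0,0.054,0,0],[0,0.067,0,0]],
])

```text
time: 37.6
ee_pos: [0.5963, -0.2398, 0.0788]
tcp_rot: [-89.9, -0.1, -89.5]
wrist_force: [-1.7, 3.0, 16.1]
opening: -0.0004
```

move_arm([
  [[0,0.007,0,0],[0,0.009,0,0],[0,0.0095,0,0],[0,0.0095,0,0]],
])

```text
time: 38.0
ee_pos: [0.5964, -0.2389, 0.0718]
tcp_rot: [-89.8, -0.0, -89.5]
wrist_force: [-7.6, 4.3, 27.5]
opening: 0.0
```

```bash
python3 -c "
from h import *
lift()"
```

```text
side shelf 0.1695 caps [0.1914, 0.1913, 0.1916, 0.1913] lift est (rel shelf) [0.0499, 0.0498, 0.0501, 0.0498]
scene shelf 0.1702 caps [0.191, 0.1922, 0.1915, 0.1918] lift est (rel shelf) [0.0488, 0.05, 0.0493, 0.0496]
t 38.1 [ 0.5965 -0.2389  0.0718] [-6.8  5.3 27.8]
```

Lift at about 0.0495. The next stroke uses the same numbers (up 0.0765, down 0.0765), and I'll do two.

move_arm([
  [[0,-0.02,0,0],[0,-0.045,0,0],[0,-0.075,0,0],[0,-0.0765,0,0],[0,-0.0765,0,0]],
])

```text
time: 38.6
ee_pos: [0.596, -0.2393, 0.1447]
tcp_rot: [-90.0, 0.0, -89.5]
wrist_force: [0.0, 0.8, -0.3]
opening: -0.0003
```

move_arm([
  [[0,0,0,0],[0,0,0,0],[0,0,0,0],[0,0,0,0],[0,0,0,0]],
])

```text
time: 39.1
ee_pos: [0.5959, -0.2393, 0.145]
tcp_rot: [-90.0, 0.0, -89.5]
wrist_force: [-0.2, -0.5, -0.9]
opening: 0.0004
```

move_arm([
  [[0,0.012,0,0],[0,0.026,0,0],[0,0.04,0,0],[0,0.054,0,0],[0,0.067,0,0]],
])

```text
time: 39.6
ee_pos: [0.5963, -0.2398, 0.0788]
tcp_rot: [-89.9, -0.1, -89.5]
wrist_force: [-2.0, 2.7, 14.7]
opening: -0.0002
```

move_arm([
  [[0,0.007,0,0],[0,0.009,0,0],[0,0.0095,0,0],[0,0.0095,0,0]],
])

```text
time: 40.0
ee_pos: [0.5965, -0.2389, 0.0718]
tcp_rot: [-89.8, -0.0, -89.5]
wrist_force: [-7.5, 5.4, 26.9]
opening: -0.0002
```

move_arm([
  [[0,-0.02,0,0],[0,-0.045,0,0],[0,-0.075,0,0],[0,-0.0765,0,0],[0,-0.0765,0,0]],
])

```text
time: 40.5
ee_pos: [0.596, -0.2392, 0.1446]
tcp_rot: [-90.0, 0.0, -89.5]
wrist_force: [-0.1, 0.6, 0.0]
opening: 0.0001
```

move_arm([
  [[0,0,0,0],[0,0,0,0],[0,0,0,0],[0,0,0,0],[0,0,0,0]],
])

```text
time: 41.0
ee_pos: [0.5959, -0.2393, 0.145]
tcp_rot: [-90.0, 0.0, -89.5]
wrist_force: [0.1, 0.8, 0.1]
opening: 0.0003
```

move_arm([
  [[0,0.012,0,0],[0,0.026,0,0],[0,0.04,0,0],[0,0.054,0,0],[0,0.067,0,0]],
])

```text
time: 41.5
ee_pos: [0.5963, -0.2398, 0.0788]
tcp_rot: [-89.9, -0.1, -89.5]
wrist_force: [-2.8, 2.9, 14.4]
opening: 0.0
```

move_arm([
  [[0,0.007,0,0],[0,0.009,0,0],[0,0.0095,0,0],[0,0.0095,0,0]],
])

```text
time: 41.9
ee_pos: [0.5964, -0.2389, 0.0718]
tcp_rot: [-89.8, -0.0, -89.5]
wrist_force: [-6.3, 5.4, 26.8]
opening: 0.0001
```

```bash
python3 -c "
from h import *
lift()"
```

```text
side shelf 0.1698 caps [0.2113, 0.2113, 0.2116, 0.2114] lift est (rel shelf) [0.0695, 0.0695, 0.0698, 0.0696]
scene shelf 0.1703 caps [0.2121, 0.2121, 0.2124, 0.2128] lift est (rel shelf) [0.0698, 0.0698, 0.0701, 0.0705]
t 42.0 [ 0.5965 -0.2389  0.0718] [-7.2  5.7 27.1]
```

Lift at 0.0695, so two more strokes. I'll measure after each.

move_arm([
  [[0,-0.02,0,0],[0,-0.045,0,0],[0,-0.075,0,0],[0,-0.0765,0,0],[0,-0.0765,0,0]],
])

```text
time: 42.5
ee_pos: [0.596, -0.2392, 0.1447]
tcp_rot: [-90.0, 0.0, -89.5]
wrist_force: [-0.7, -0.3, -1.4]
opening: 0.0001
```

move_arm([
  [[0,0,0,0],[0,0,0,0],[0,0,0,0],[0,0,0,0],[0,0,0,0]],
])

```text
time: 43.0
ee_pos: [0.5959, -0.2392, 0.145]
tcp_rot: [-90.0, 0.0, -89.5]
wrist_force: [0.8, -0.5, 0.3]
opening: -0.0002
```

move_arm([
  [[0,0.012,0,0],[0,0.026,0,0],[0,0.04,0,0],[0,0.054,0,0],[0,0.067,0,0]],
])

```text
time: 43.5
ee_pos: [0.5963, -0.2398, 0.0788]
tcp_rot: [-89.9, -0.1, -89.5]
wrist_force: [-2.0, 3.4, 15.0]
opening: 0.0
```

move_arm([
  [[0,0.007,0,0],[0,0.009,0,0],[0,0.0095,0,0],[0,0.0095,0,0]],
])

```text
time: 43.9
ee_pos: [0.5965, -0.2389, 0.0718]
tcp_rot: [-89.8, -0.0, -89.5]
wrist_force: [-7.5, 5.8, 26.9]
opening: -0.0003
```

```bash
python3 -c "
from h import *
lift()"
```

```text
side shelf 0.1698 caps [0.2215, 0.2212, 0.2216, 0.2214] lift est (rel shelf) [0.0797, 0.0794, 0.0798, 0.0796]
scene shelf 0.1696 caps [0.2224, 0.2213, 0.2221, 0.2219] lift est (rel shelf) [0.0808, 0.0797, 0.0805, 0.0803]
t 44.0 [ 0.5965 -0.2389  0.0718] [-7.7  4.4 27.8]
```

Last stroke, then lift clear.

move_arm([
  [[0,-0.02,0,0],[0,-0.045,0,0],[0,-0.075,0,0],[0,-0.0765,0,0],[0,-0.0765,0,0]],
])

```text
time: 44.5
ee_pos: [0.596, -0.2393, 0.1447]
tcp_rot: [-90.0, 0.0, -89.5]
wrist_force: [0.0, -0.1, -0.8]
opening: -0.0003
```

move_arm([
  [[0,0,0,0],[0,0,0,0],[0,0,0,0],[0,0,0,0],[0,0,0,0]],
])

```text
time: 45.0
ee_pos: [0.5959, -0.2393, 0.145]
tcp_rot: [-90.0, 0.0, -89.5]
wrist_force: [-0.1, -0.5, 0.0]
opening: -0.0001
```

move_arm([
  [[0,0.012,0,0],[0,0.026,0,0],[0,0.04,0,0],[0,0.054,0,0],[0,0.067,0,0]],
])

```text
time: 45.5
ee_pos: [0.5963, -0.2398, 0.0788]
tcp_rot: [-89.9, -0.1, -89.5]
wrist_force: [-1.4, 2.3, 15.8]
opening: 0.0003
```

move_arm([
  [[0,0.007,0,0],[0,0.009,0,0],[0,0.0095,0,0],[0,0.0095,0,0]],
])

```text
time: 45.9
ee_pos: [0.5964, -0.2389, 0.0718]
tcp_rot: [-89.8, -0.0, -89.5]
wrist_force: [-7.1, 4.4, 27.5]
opening: 0.0002
```

move_arm([
  [[0,-0.02,0,0],[0,-0.045,0,0],[0,-0.075,0,0],[0,-0.12,0,0],[0,-0.16,0,0]],
])

```text
time: 46.4
ee_pos: [0.5955, -0.239, 0.2288]
tcp_rot: [-90.1, 0.0, -89.5]
wrist_force: [0.8, 0.1, -0.1]
opening: 0.0001
```

move_arm([
  [[0,-0.05,-0.03,0],[0,-0.09,-0.07,0],[0,-0.09,-0.1,0],[0,-0.09,-0.1,0],[0,-0.09,-0.1,0]],
])

```text
time: 46.9
ee_pos: [0.4957, -0.2403, 0.3184]
tcp_rot: [-90.0, -0.0, -89.5]
wrist_force: [0.1, 1.2, 0.2]
opening: 0.0001
```

```bash
python3 - <<'E'
from h import *
lift()
s=camera('side');a=camera('scene')
for c,pts in((s,[(376,270)]),(a,[(323,292)])):
    R=cloud(c).reshape(-1,3);q=R[(np.hypot(R[:,0]-.597,R[:,1]+.239)<.015)&(R[:,2]>.05)&(R[:,2]<.2)];print('pad z',np.median(q[:,2]))
    q=R[(abs(R[:,0]-.593)<.03)&(R[:,1]>-.02)&(R[:,1]<.21)&(abs(R[:,2]-.193)<.008)];print('tray rim z',len(q),np.percentile(q[:,2],[25,50,75]).round(4))
x=cv2.resize(s['color'][110:310,130:310],None,fx=2.2,fy=2.2);y=cv2.resize(a['color'][170:300,160:340],None,fx=2.2,fy=2.2)
h=max(len(x),len(y));f=np.zeros((h,x.shape[1]+y.shape[1],3),np.uint8);f[:len(x),:x.shape[1]]=x;f[:len(y),x.shape[1]:]=y
cv2.imwrite('pics/fin.png',f);print(f.shape)
E
```

```text
side shelf 0.1696 caps [0.2315, 0.2312, 0.2314, 0.2315] lift est (rel shelf) [0.0899, 0.0896, 0.0898, 0.0899]
scene shelf 0.17 caps [0.232, 0.232, 0.2329, 0.2319] lift est (rel shelf) [0.09, 0.09, 0.0909, 0.0899]
t 47.0 [ 0.4964 -0.2401  0.3171] [ 0.1  0.2 -0.4]
pad z 0.12944491753755127
tray rim z 401 [0.1888 0.1908 0.1931]
pad z 0.13014732646777305
tray rim z 369 [0.1886 0.1913 0.1941]
(440, 792, 3)
```

View pics/fin.png

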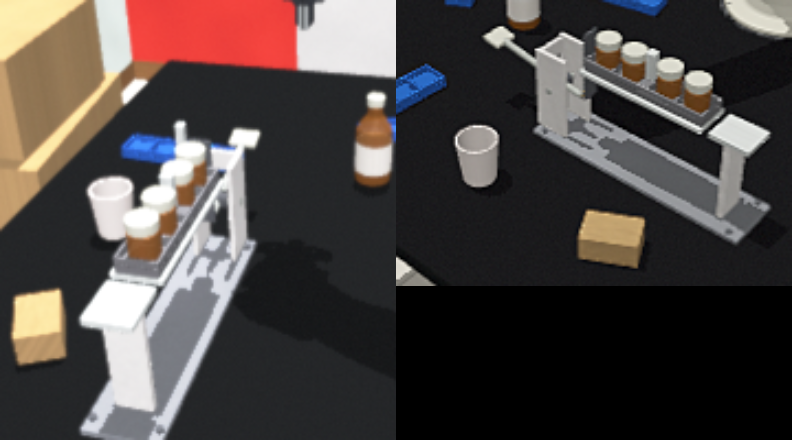

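The platform is level with the shelf: the side camera puts the lift at 0.0896 to 0.0899 and the scene camera at about 0.090. All four jars are upright in the tray, the lever is up with its pad at 0.129, and the bystanders have not moved. Handing in.

```bash
python3 -c "
from h import *
print(job_done())"
```

```text
the job is handed in; nothing more can be done
None
```

The job is done and handed in at about 47 s of the 210 s allowed. I set the grey tray on the two pegs, stood all four jars in its pockets while the lift was down, then pumped seven full strokes, one tooth each.

- **Level:** in my last check the cameras put the lift at 0.0896–0.0909 m, where 0.090 is level with the shelf. One scene-camera cap reading was 0.0909; the rest were within 0.4 mm of level.
- **Tray and jars:** before pumping, the tray rim read an even height along its length. At the end all four jar caps read the same height and the jars stood upright in their pockets.
- **Lever:** it is back up, with the pad at 0.129 m, and the robot is clear of everything.
- **Bystanders:** the bottle, carton and beaker look unmoved in the final picture; I did not measure them again.
- **Force:** one stroke pressed the pad with up to 38.5 N through the fingertips, so I eased the later strokes to about 27 N.

No check failed.

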